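File a sample cassette into the packed retained-sample rack

ROBOT

A 7-joint arm with a two-finger parallel gripper is mounted at the origin on the work surface. World frame = base frame: x ahead of the robot, y to its left, z up, the work surface at z = 0. Lengths are in m, angles in rad, forces in N, time in s.
With the tool pointing down it reaches from about 0.425 to 0.875 m from the base axis. Payload 4.7 kg.
Tool frame: the origin (TCP) lies on the centre line of the jaws, within the pads' length; the fingertips stand 19 mm ahead of it and the grasp point (between the pads) is the TCP; x points along the fingers, z is the direction in which the jaws open and shut, and the axes are right-handed (so a half turn about x gives the same grasp; the last joint's range is limited). The gripper opens to 87 mm and grips with 3 to 60 N. Pads are 19 mm wide; open, the fingers measure 117 mm over their backs; the gripper's body (75 mm by 190 mm) begins 51 mm behind the grasp point.
Start: joints at [-1.19, 0.321, -0.07, 1.45, 0.023, 1.371, -0.057], TCP at [0.233, 0.607, 0.242] pointing down, gripper open.
Joint ranges: [-2.86, 2.86], [-0.3, 2.09], [-1.38, 1.24], [0.06, 2.45], [-1.56, 4.7], [0.09, 2.05], [-2.69, 2.69]. Speed limits (rad/s): [2.57, 2.57, 3.14, 3.14, 3.14, 3.14, 3.14].

INTERFACE

Orientations are given as a rotation vector (axis times angle).
In Python, from bench import get_state, get_image, camera_info, close_job gives the robot as it stands.
- The arm moves only by the tool jog_arm, never from a script. Its argument "targets" is a list of rows, each a list of 7 numbers: the turn, a rotation vector about the tool's x, y, z in degrees, then the shift along the tool's x, y, z in cm, then the finger opening in cm, from 0 to 8.7. In form: [[wx, wy, wz, tx, ty, tz, jaw], ...]. A call has 1 to 10 rows; each row shifts and turns the commanded pose from where the row before left it, along the tool's axes as they then stand; what a row does not reach is not made up. A row lasts 1/8 s, in which the tool goes at most 62.5 mm and 10.7 degrees, less where a joint would pass 70% of its speed; a pose out of reach is approached as far as the arm can. A call is refused whole if a number of a shift passes 6.25 or a number of a turn 10.7, either way. A call with a gripper value outside its range is refused whole. The fingers move at their own pace and stop on an object; "squeeze" is the grip in N (left out, the last holds). Time passes only in rows, so rows that do not move let the fingers close. It gives the time, the measured TCP pose, the force and the opening at its end, in the units of the state.
- get_state(): the state, without advancing time (a new reading comes with each control period).
- get_image(name): name is "scene" or "top"; returns (picture, depth): 480x640x3 uint8, red, green, blue; 480x640 float32, m along the optical axis (not along the pixel's ray), 0 where there is no reading.
- camera_info(name): a dict with "intrinsics" (3x3 intrinsics, pixels), "world_from_camera" (4x4, takes a point from camera to world coordinates). Camera axes: x right, y up, looking along -z (the intrinsics and any distortion apply to the point x, -y, -z); pixel columns grow to the right and rows downward; lengths in m; the calibration is good to about 2 mm. A picture is of the moment at which its call begins. camera_info takes no time and is no camera call.
- close_job(): hands the job in, once; it reports no verdict.
The state is a dict: "time": time; "joint_positions": joint angles; "qd": joint speeds; "joint_torque": joint torques, N m; "position": TCP position; "tool_rot": TCP orientation; "ft_force": force on the tool from outside, world axes, zero at the start; "torque": the same for the moment, N m; "grip_width": opening from 0.0 (shut) to 1.0 (fully open).
Only numpy, scipy, OpenCV 4.12 (cv2) and the standard library are available. Lean on these libraries where they do the work, as an engineer would, in place of code of your own. Each camera call takes 0.05 s, during which the arm holds its last target.

TASK

Take the tall sample cassette out of its stand and file it in the packed rack immediately beside the cassette with the round knob on top, on that one's side facing the sprung follower plate: ease its tapered foot down into the groove there so that the neighbours slide apart and stay standing. Push it down until it is fully home and give it a firm push of about 15 N onto the rack floor (never over 30 N), pressing no neighbour with more than 25 N. Let go, leaving the whole row upright and the jar, beaker and scoop where they are.

Things in the scene. Friction and masses are not known exactly. Their poses are not given: they have to be found in the camera images.
- cassette: tall cassette to file: white slick plastic slab 24 (y) x 60 (x) x 130 high, about 0.18 kg, upright in the stand. Its lowest 22 taper evenly in y from 24 to a foot 6 wide. Grip the flat broad faces (+-y) from above, 85 to 130 over its underside: once home, the neighbours' tops reach 70 and the knob 78 up it. May be turned half round. Origin: centre of underside
- stand: fixed steel stand: base 110 (x) x 80 (y) with an open pocket 64 x 26 inside, 76 x 38 outside, rim 51 above the bench. The cassette stands in it, 8 above the bench, its y along the stand's y, and comes out straight up. Origin: centre of underside
- rack: fixed aluminium rack, row along its y. Floor 8 thick (cassettes stand at z = 8). Fixed end wall, inner face at y = +72, 68 high over the floor; sprung follower at the -y end. Lips 20 high at x = +-33. Four 24 mm cassettes packed without gaps from y = +72 to -24, centres +60, +36, +12, -12. Origin: underside, x central
- follower (a joint): sprung steel plate pressing the row to the fixed wall: 0 m with four cassettes, 0.024 with five, stop 0.055; about 4 N at 0, 5.4 N at 0.024. Cassettes on the wall side of a new one cannot give way, those on the follower side (-y) can: a foot entering a groove 12 mm from the knob cassette's centre must drift 12 mm towards -y as it wedges in
- index: filed white slick plastic cassette, 24 (y) x 60 (x) x 70 high, 0.13 kg, loose in the row; its two long top edges are bevelled 6 in over the top 13 of height, so two neighbours form a V groove 12 wide, 13 deep. Origin: centre of underside. Only this one has a round knob on top (12 across, 8 high). First, second or third from the wall, always with a plain one next to it towards the follower. y as the rack's y
- plain_a: filed white slick plastic cassette, 24 (y) x 60 (x) x 70 high, 0.13 kg, loose in the row; its two long top edges are bevelled 6 in over the top 13 of height, so two neighbours form a V groove 12 wide, 13 deep. Origin: centre of underside. No knob.
- plain_b: filed white slick plastic cassette, 24 (y) x 60 (x) x 70 high, 0.13 kg, loose in the row; its two long top edges are bevelled 6 in over the top 13 of height, so two neighbours form a V groove 12 wide, 13 deep. Origin: centre of underside. No knob.
- plain_c: filed white slick plastic cassette, 24 (y) x 60 (x) x 70 high, 0.13 kg, loose in the row; its two long top edges are bevelled 6 in over the top 13 of height, so two neighbours form a V groove 12 wide, 13 deep. Origin: centre of underside. No knob. Always the last one, next to the follower. Wedging a foot in takes up to about 15 N, sliding on down some 3 N.
- jar: bystander: closed jar 48 across, 75 high, origin at the centre of its underside
- beaker: bystander: open steel beaker 66 across, 75 high, origin at the centre of its underside
- scoop: bystander: spoon-shaped steel scoop with a wooden handle, 160 long lying along its x, origin under its middle
There are look-alikes about, which are no part of the job. Leave any orange look-alike of the plain_c alone.

How it is judged:
By the outcome, as a careful person would: the job done as asked, in the order asked, and still so for the second after the job is handed in, with the robot touching nothing.
It also fails if it takes over 64 s, if anything falls off the work surface, if the arm or the gripper's body presses on something with over 40 N, if the wrist force passes 120 N, or if a joint passes its speed limit or range.

## Working session

There is one attempt and no reset: what is moved stays moved. The work goes in short steps, Python scripts to look and compute and a tool call to move; the robot and the scene stay as the last step left them, time stands still between calls to the robot, and variables do not carry over. Pictures are saved under pics/ and viewed, and the job is handed in when it is done.

Besides the shell and the picture viewer there is one more tool, called after "Call:" as a command line: name --pt "numbers of a row" for each row, then --argument value for the rest. jog_arm: Moves the arm, as the interface text tells. Its arguments: {"type":"object","properties":{"targets":{"type":"array"},"squeeze":{"type":"number"}},"required":["targets"]}

```bash
mkdir -p pics
python3 - <<'E'
from bench import *
import cv2, numpy as np
print(get_state())
for n in("scene","top"):
    im,d=get_image(n); cv2.imwrite(f"pics/{n}0.png",im[:,:,::-1]); np.save(f"{n}_d.npy",d);np.save(f"{n}_i.npy",im)
    print(camera_info(n))
E
```

```text
{'time': 0.0, 'joint_positions': array([-1.18988862,  0.32178578, -0.07010703,  1.45169534,  0.02259486,
        1.37079029, -0.05687293]), 'qd': array([-0.00163897, -0.00043378,  0.0015104 , -0.0010071 , -0.00105939,
       -0.00020414,  0.00154075]), 'joint_torque': array([ 8.68834468e-05, -4.91286564e+01, -4.04148744e-01, -3.12525237e+01,
       -6.40314817e-02,  4.34589351e-02,  1.79501649e-04]), 'position': array([0.23295647, 0.60625774, 0.24047561]), 'tool_rot': array([-0.9361003 ,  1.36221362,  0.93421422]), 'ft_force': array([-0.07605676,  0.6170589 , -0.58786181]), 'torque': array([-0.00652475,  0.00164026, -0.00944431]), 'grip_width': 1.0031798297426588}
{'intrinsics': array([[484.68151336,   0.        , 322.00624733],
       [  0.        , 484.68151336, 234.18866246],
       [  0.        ,   0.        ,   1.        ]]), 'world_from_camera': array([[ 0.63271475, -0.56112893,  0.53367253,  1.10250753],
       [ 0.77414788,  0.44128135, -0.45383459, -0.45487174],
       [ 0.01915998,  0.70028929,  0.71360199,  0.81837728],
       [ 0.        ,  0.        ,  0.        ,  1.        ]])}
{'intrinsics': array([[459.41571301,   0.        , 317.38808275],
       [  0.        , 459.41571301, 233.65789105],
       [  0.        ,   0.        ,   1.        ]]), 'world_from_camera': array([[ 6.44355805e-03,  9.87301855e-01, -1.58724692e-01,
         4.12459796e-01],
       [-9.99978607e-01,  6.54048841e-03,  8.83046432e-05,
         5.18587780e-03],
       [ 1.12532035e-03,  1.58720728e-01,  9.87322877e-01,
         8.85885459e-01],
       [ 0.00000000e+00,  0.00000000e+00,  0.00000000e+00,
         1.00000000e+00]])}
```

View pics/scene0.png

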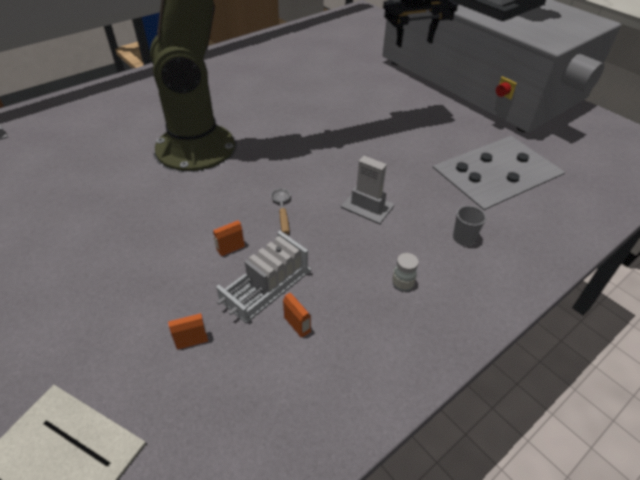

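View pics/top0.png

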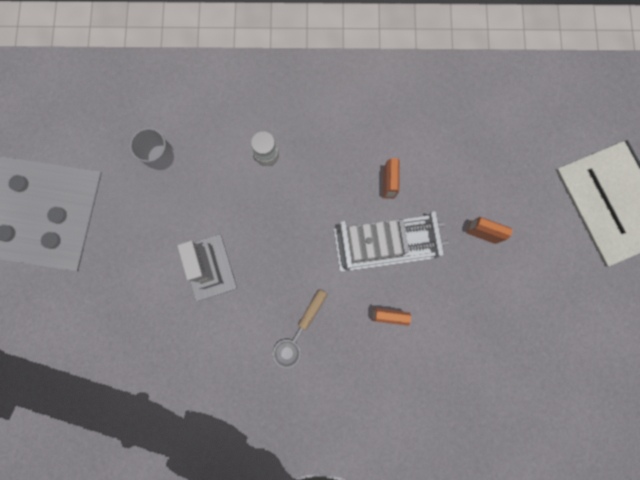

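The scene view shows the stand with cassette near (370,185) and the rack near (265,275). In the top view the stand is at (207,265) and the rack at (388,242), with the wall at left (345) and the follower at right. The knob is at about (369,240). Next I'll zoom in and measure.

```bash
cat > h.py <<'E'
import numpy as np,cv2
from bench import *
def cloud(n,d):
    c=camera_info(n);K=c["intrinsics"];T=c["world_from_camera"]
    v,u=np.mgrid[0:480,0:640]
    x=(u-K[0,2])/K[0,0]*d;y=(v-K[1,2])/K[1,1]*d
    P=np.stack([x,-y,-d,np.ones_like(d)],-1)@T.T
    return P[...,:3]
E
python3 - <<'E'
from h import *
for n,(a,b,c,e) in {"scene":(200,330,140,330),"top":(170,310,170,450)}.items():
    im=np.load(f"{n}_i.npy")[a:b,c:e,::-1]
    s=min(800/(e-c),600/(b-a)); cv2.imwrite(f"pics/{n}_z.png",cv2.resize(im,None,fx=s,fy=s,interpolation=cv2.INTER_CUBIC)); print(n,s)
P=cloud("top",np.load("top_d.npy"))
# table height
print(np.median(P[100:130,300:360,2]))
def rect(m,name):
    p=P[m]; r=cv2.minAreaRect(p[:,:2].astype(np.float32)*1000); print(name,m.sum(),r,np.median(p[:,2]),p[:,:2].mean(0))
v,u=np.mgrid[0:480,0:640]
z=P[...,2]
st=(u>165)&(u<245)&(v>225)&(v<305)
rect(st&(z>.125)&(z<.15),"cas top")
rect(st&(z>.003)&(z<.15),"stand all")
rect(st&(z>.003)&(z<.02),"stand base")
rk=(u>325)&(u<450)&(v>205)&(v<275)
rect(rk&(z>.072)&(z<.083),"cass tops")
rect(rk&(z>.081)&(z<.1),"knob")
rect(rk&(z>.006),"rack")
for vv in (235,240,245): print([(uu,np.round(P[vv,uu]*1000).astype(int).tolist()) for uu in range(336,446,3)])
E
```

```text
scene 4.2105263157894735
top 2.857142857142857
-0.0008379004036789817
cas top 621 ((488.1947937011719, 213.70761108398438), (60.71455001831055, 25.071502685546875), 18.214136123657227) 0.1381836391274156 [0.48757774 0.2126522 ]
stand all 2565 ((493.1828308105469, 223.99758911132812), (142.58523559570312, 151.495361328125), 89.68387603759766) 0.04209830439158879 [0.48351732 0.20294773]
stand base 1160 ((493.1828308105469, 223.99758911132812), (142.58523559570312, 151.495361328125), 89.68387603759766) 0.007384899015110635 [0.48146072 0.19850552]
cass tops 1607 ((532.7850341796875, -97.55512237548828), (84.04332733154297, 111.98149871826172), 8.476897239685059) 0.07642144218620517 [ 0.53214959 -0.0955949 ]
knob 37 ((530.1165771484375, -93.27378845214844), (14.202376365661621, 69.72232055664062), 7.7483625411987305) 0.08495366524323389 [ 0.53035268 -0.08632317]
rack 4416 ((525.15966796875, -101.09091186523438), (125.35396575927734, 283.3203430175781), 22.813322067260742) 0.06381795432959964 [ 0.53140217 -0.12548285]
[(336, [551, -31, 7]), (339, [552, -37, 5]), (342, [543, -40, 61]), (345
[... 1829 characters left out ...]
-65, 77]), (360, [523, -71, 76]), (363, [524, -77, 68]), (366, [523, -81, 77]), (369, [523, -87, 78]), (372, [523, -92, 76]), (375, [525, -99, 63]), (378, [523, -103, 73]), (381, [523, -108, 77]), (384, [523, -113, 77]), (387, [523, -119, 73]), (390, [524, -126, 66]), (393, [523, -129, 77]), (396, [523, -135, 77]), (399, [523, -140, 78]), (402, [525, -148, 64]), (405, [523, -151, 76]), (408, [530, -166, 29]), (411, [530, -172, 26]), (414, [530, -177, 29]), (417, [529, -181, 35]), (420, [529, -187, 34]), (423, [529, -192, 35]), (426, [529, -198, 37]), (429, [529, -204, 35]), (432, [529, -209, 36]), (435, [529, -215, 36]), (438, [528, -218, 46]), (441, [528, -223, 46]), (444, [534, -242, -1])]
```

View pics/scene_z.png

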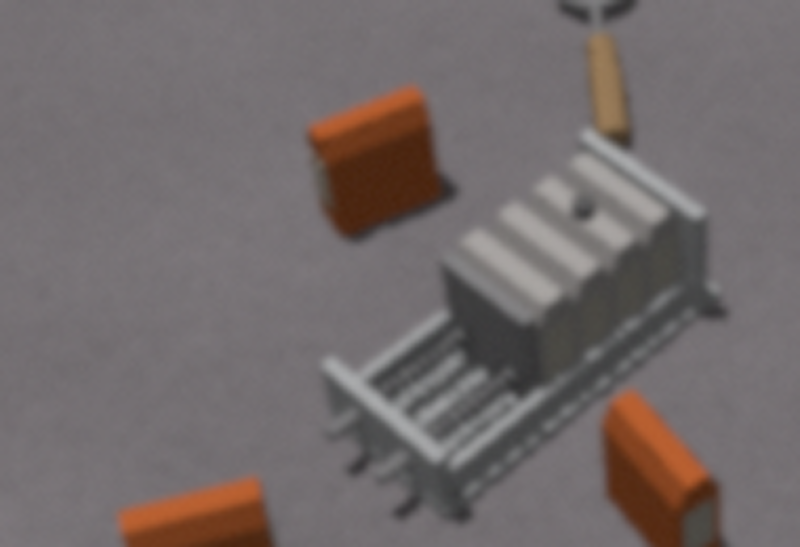

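View pics/top_z.png

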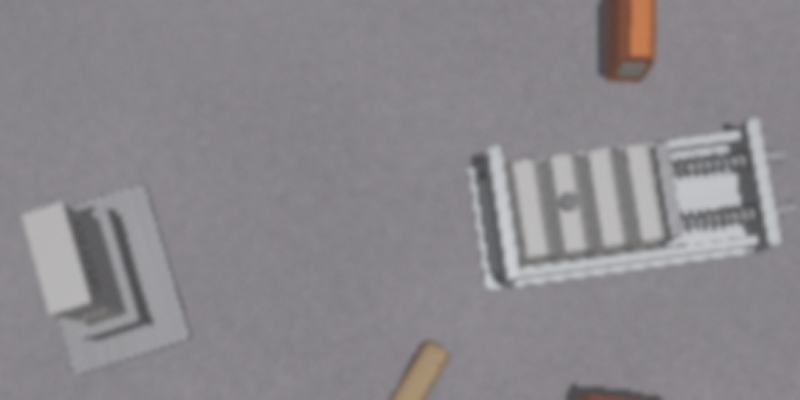

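```bash
cat >> h.py <<'E'
def ray(n,uv,z):
    c=camera_info(n);K=c["intrinsics"];T=c["world_from_camera"]
    uv=np.atleast_2d(uv).astype(float)
    d=np.c_[(uv[:,0]-K[0,2])/K[0,0],-(uv[:,1]-K[1,2])/K[1,1],-np.ones(len(uv))]@T[:3,:3].T
    o=T[:3,3]; return o+d*((z-o[2])/d[:,2])[:,None]
def proj(n,P):
    c=camera_info(n);K=c["intrinsics"];T=c["world_from_camera"]
    q=(np.atleast_2d(P)-T[:3,3])@T[:3,:3]
    return np.c_[K[0,0]*q[:,0]/-q[:,2]+K[0,2],K[1,1]*-q[:,1]/-q[:,2]+K[1,2]]
E
python3 - <<'E'
from h import *
im=np.load("top_i.npy"); g=cv2.cvtColor(im,cv2.COLOR_RGB2GRAY)
print(g[228,340:450].tolist()); print(g[245,340:450].tolist()); print(g[265,175:250].tolist())
gs=cv2.cvtColor(np.load("scene_i.npy"),cv2.COLOR_RGB2GRAY)
def comps(n,g,thr,box,z):
    a,b,c,e=box; s=4
    big=cv2.resize(g[a:b,c:e],None,fx=s,fy=s,interpolation=cv2.INTER_CUBIC)
    k,l,st,ce=cv2.connectedComponentsWithStats((big>thr).astype(np.uint8))
    for i in range(1,k):
        if st[i,4]<600: continue
        y,x=np.where(l==i); uv=np.c_[(x+.5)/s-.5+c,(y+.5)/s-.5+a]
        p=ray(n,uv,z)[:,:2].astype(np.float32)*1000
        r=cv2.minAreaRect(p); print(n,thr,st[i,4],np.round(uv.mean(0),1),"mean",p.mean(0).round(1),"rect",np.round(r[0],1),np.round(r[1],1),round(r[2],2))
for t in(165,175): comps("top",g,t,(215,275,335,445),.078)
for t in(165,175): comps("top",g,t,(225,310,165,245),.138)
E
```

```text
[101, 144, 181, 193, 193, 181, 150, 124, 124, 149, 175, 183, 185, 185, 185, 181, 167, 146, 130, 121, 119, 123, 134, 159, 179, 185, 185, 185, 184, 177, 159, 138, 126, 122, 120, 121, 142, 172, 184, 186, 185, 186, 182, 171, 147, 129, 122, 119, 122, 134, 160, 179, 185, 185, 185, 184, 178, 159, 130, 106, 119, 149, 158, 159, 152, 132, 108, 107, 114, 108, 117, 137, 136, 123, 128, 127, 118, 124, 124, 109, 114, 118, 107, 116, 127, 113, 102, 103, 93, 93, 95, 86, 85, 111, 153, 183, 190, 186, 170, 146, 132, 129, 129, 131, 132, 133, 132, 133, 133, 136]
[103, 99, 95, 109, 153, 191, 200, 197, 183, 148, 123, 132, 158, 179, 186, 187, 186, 186, 179, 161, 138, 129, 121, 118, 120, 139, 168, 181, 185, 185, 185, 185, 175, 151, 131, 121, 119, 120, 129, 152, 178, 187, 187, 187, 186, 182, 167, 145, 129, 123, 120, 122, 136, 160, 180, 186, 186, 186, 186, 179, 159, 130, 107, 126, 155, 164, 161, 150, 126, 124, 125, 115, 117, 123, 113, 106, 106, 114, 118, 113, 120, 120, 109, 112, 122, 120, 128, 133, 120, 123, 131, 123, 122, 123, 103, 87, 107, 152, 185, 193, 190, 178, 150, 131, 130, 133, 133, 133, 132, 132]
[136, 
[... 1348 characters left out ...]
3.7 -109.1] [172.9  74.6] 71.96
top 175 2749 [395.1 237. ] mean [ 537.2 -133.1] rect [ 537.7 -133. ] [57.6 10.2] 8.78
top 175 2813 [381.7 238.8] mean [ 534.  -109.4] rect [ 534.5 -109.3] [58.  10.2] 8.54
top 175 981 [366.8 230.5] mean [548.7 -82.9] rect [548.7 -83. ] [21.6  9.8] 8.33
top 175 2809 [355.1 242.5] mean [526.9 -62. ] rect [527.4 -61.8] [58.1 10.3] 8.59
top 175 3543 [416.7 236.8] mean [ 537.8 -171.6] rect [ 537.6 -171.8] [20.1 38.6] 6.78
top 175 1094 [369.9 250.2] mean [513.2 -88.2] rect [513.2 -88.2] [22.2 10.2] 7.48
top 165 8028 [188.9 260. ] mean [487.7 214.6] rect [488.  214.7] [59.1 23.2] 18.45
top 175 7057 [189.1 260.1] mean [487.6 214.4] rect [487.8 214.6] [57.3 21.3] 18.81
```

```bash
cat >> h.py <<'E'
from scipy.spatial.transform import Rotation as Ro
def plan(tgt,yaw,jaw,n=None,cur=None):
    """rows from measured pose to TCP tgt (m), tool down, tool z at world angle yaw (deg)"""
    s=get_state(); p=np.array(s["position"]) ; R=Ro.from_rotvec(s["tool_rot"])
    if cur: p,R=cur
    x=np.array([0,0,-1.]);a=np.radians(yaw);z=np.array([np.cos(a),np.sin(a),0]);y=np.cross(z,x)
    R2=Ro.from_matrix(np.c_[x,y,z])
    w=(R.inv()*R2).as_rotvec(degrees=True); d=np.array(tgt)-p
    n=n or int(np.ceil(max(np.abs(w).max()/10,np.linalg.norm(d)/.06)))
    print("n",n,"total rot",w.round(2),"shift(tool0)",(R.inv().apply(d)*100).round(2))
    Rc=R
    st=Ro.from_rotvec(w/n,degrees=True)
    for i in range(n):
        Rc=Rc*st
        print("  [",", ".join(f"{v:.2f}" for v in list(w/n)+list(Rc.inv().apply(d/n)*100)+[jaw]),"],")
    return tgt,R2
E
python3 - <<'E'
from h import *
s=get_state();print(s["time"],s["position"]);print(Ro.from_rotvec(s["tool_rot"]).as_matrix().round(3))
for yw in (108.5,-71.5): plan((.488,.2147,.22),yw,8.7)
E
```

```text
0.1 [0.23301357 0.60631482 0.2405722 ]
[[-0.    -0.933  0.359]
 [-0.002  0.359  0.933]
 [-1.    -0.    -0.002]]
n 8 total rot [-3.952e+01 -1.000e-01 -3.000e-02] shift(tool0) [  2.11 -37.85 -27.41]
  [ -4.94, -0.01, -0.00, 0.26, -4.42, -3.82, 8.70 ],
  [ -4.94, -0.01, -0.00, 0.26, -4.07, -4.19, 8.70 ],
  [ -4.94, -0.01, -0.00, 0.26, -3.70, -4.52, 8.70 ],
  [ -4.94, -0.01, -0.00, 0.26, -3.29, -4.82, 8.70 ],
  [ -4.94, -0.01, -0.00, 0.26, -2.87, -5.09, 8.70 ],
  [ -4.94, -0.01, -0.00, 0.26, -2.42, -5.32, 8.70 ],
  [ -4.94, -0.01, -0.00, 0.26, -1.95, -5.51, 8.70 ],
  [ -4.94, -0.01, -0.00, 0.26, -1.47, -5.65, 8.70 ],
n 15 total rot [ 1.4048e+02 -3.0000e-02  1.2000e-01] shift(tool0) [  2.11 -37.85 -27.41]
  [ 9.37, -0.00, 0.01, 0.14, -2.79, -1.39, 8.70 ],
  [ 9.37, -0.00, 0.01, 0.14, -2.98, -0.92, 8.70 ],
  [ 9.37, -0.00, 0.01, 0.14, -3.09, -0.42, 8.70 ],
  [ 9.37, -0.00, 0.01, 0.14, -3.11, 0.08, 8.70 ],
  [ 9.37, -0.00, 0.01, 0.14, -3.06, 0.59, 8.70 ],
  [ 9.37, -0.00, 0.01, 0.14, -2.92, 1.08, 8.70 ],
  [ 9.37, -0.00, 0.01, 0.14, -2.71, 1.54, 8.70 ],
  [ 9.37, -0.00, 0.01, 0.14, -2.42, 1.96, 8.70 ],
  [ 9.37, -0.00, 0.01, 0.14, -2.07, 2.33, 8.70 ],
  [ 9.37, -0.00, 0.01, 0.14, -1.66, 2.63, 8.70 ],
  [ 9.37, -0.00, 0.01, 0.14, -1.21, 2.87, 8.70 ],
  [ 9.37, -0.00, 0.01, 0.14, -0.73, 3.03, 8.70 ],
  [ 9.37, -0.00, 0.01, 0.14, -0.23, 3.11, 8.70 ],
  [ 9.37, -0.00, 0.01, 0.14, 0.28, 3.10, 8.70 ],
  [ 9.37, -0.00, 0.01, 0.14, 0.78, 3.02, 8.70 ],
```

Call:
jog_arm --pt "-4.94 0 0 0.26 -4.42 -3.82 8.7" --pt "-4.94 0 0 0.26 -4.07 -4.19 8.7" --pt "-4.94 0 0 0.26 -3.7 -4.52 8.7" --pt "-4.94 0 0 0.26 -3.29 -4.82 8.7" --pt "-4.94 0 0 0.26 -2.87 -5.09 8.7" --pt "-4.94 0 0 0.26 -2.42 -5.32 8.7" --pt "-4.94 0 0 0.26 -1.95 -5.51 8.7" --pt "-4.94 0 0 0.26 -1.47 -5.65 8.7" --pt "0 0 0 0 0 0 8.7" --pt "0 0 0 0 0 0 8.7"

```text
time: 1.35
position: [0.4531, 0.1951, 0.2205]
tool_rot: [-1.442, 1.039, 1.443]
ft_force: [-1.1, 0.5, -0.3]
grip_width: 1.002
```

Run:
```python
from h import *
s=get_state();print(s["time"],s["position"],s["ft_force"],s["joint_positions"].round(2));
plan((.488,.2147,.113),108.5,6)
im,d=get_image("scene"); cv2.imwrite("pics/s1.png",im[:,:,::-1])
```

```text
1.35 [0.45306075 0.19509708 0.22047569] [-1.12822813  0.52646106 -0.29800636] [-0.69 -0.01  0.23  1.87  0.    1.28  1.43]
n 2 total rot [-0.03  0.04 -0.04] shift(tool0) [10.75 -3.94  0.75]
  [ -0.01, 0.02, -0.02, 5.37, -1.97, 0.37, 6.00 ],
  [ -0.01, 0.02, -0.02, 5.37, -1.97, 0.38, 6.00 ],
```

Call:
jog_arm --pt "0 0 0 0 -1.97 0.37 7" --pt "0 0 0 0 -1.97 0.38 6" --pt "0 0 0 0 0 0 6"

```text
time: 1.78
position: [0.4881, 0.2165, 0.2203]
tool_rot: [-1.445, 1.037, 1.446]
ft_force: [0.3, 0.3, -0.2]
grip_width: 0.747
```

Run:
```python
from h import *
s=get_state();print(s["time"],s["position"],s["ft_force"],s["joint_positions"].round(2));
plan((.488,.2147,.115),108.5,6)
for n in("scene","top"):
  im,d=get_image(n);im=im[:,:,::-1]
  c=im[110:250,320:460] if n=="scene" else im[190:330,120:260]
  cv2.imwrite(f"pics/{n}2.png",cv2.resize(c,None,fx=4,fy=4,interpolation=cv2.INTER_CUBIC))
# predicted cassette top corners in scene
a=np.radians(18.5);X=np.array([np.cos(a),np.sin(a)]);Y=np.array([-X[1],X[0]])
c=np.array([.488,.2147])
P=[np.r_[c+i*X*.03+j*Y*.012,.138] for i,j in((1,1),(1,-1),(-1,-1),(-1,1))]
print(((proj("scene",P)-[320,110])*4).round())
```

```text
1.775 [0.48810515 0.21647056 0.22031985] [ 0.34401223  0.33880881 -0.22785616] [-0.69  0.08  0.23  1.78 -0.02  1.28  1.45]
n 2 total rot [ 0.19 -0.01 -0.04] shift(tool0) [10.53  0.06 -0.16]
  [ 0.09, -0.00, -0.02, 5.27, 0.03, -0.08, 6.00 ],
  [ 0.09, -0.00, -0.02, 5.27, 0.03, -0.08, 6.00 ],
[[266. 220.]
 [247. 241.]
 [155. 205.]
 [175. 185.]]
```

View pics/scene2.png

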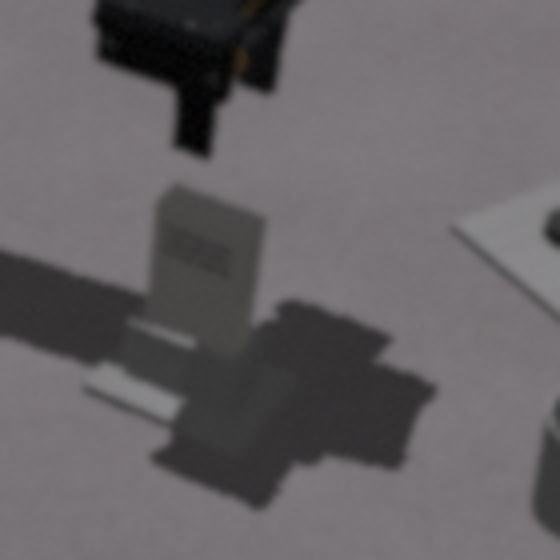

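View pics/top2.png

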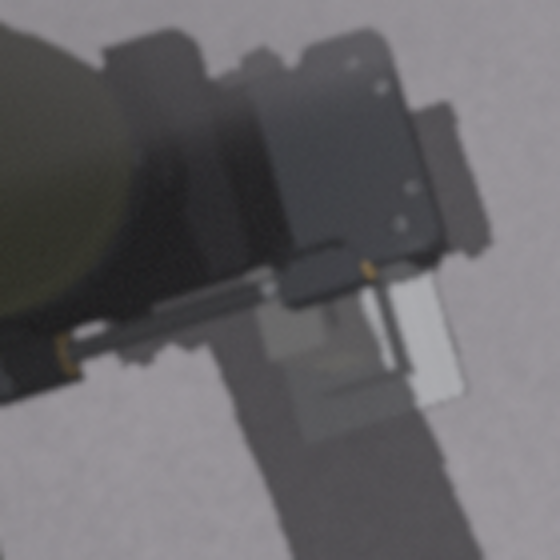

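The scene view shows the cassette's top corners at about (266,217), (157,203) and (178,185) in the crop. My predictions are within 1 px native of those, so the pose is confirmed. I'll descend now.

Call:
jog_arm --pt "0 0 0 3 0.06 -0.16 6" --pt "0 0 0 3 0 0 6" --pt "0 0 0 3 0 0 6" --pt "0 0 0 1.5 0 0 6" --pt "0 0 0 0 0 0 6"

```text
time: 2.5
position: [0.4875, 0.2124, 0.1152]
tool_rot: [-1.443, 1.04, 1.444]
ft_force: [0.3, -0.2, 0.3]
grip_width: 0.693
```

Call:
jog_arm --pt "0 0 0 0 0 0 5"

```text
time: 2.62
position: [0.4891, 0.213, 0.1171]
tool_rot: [-1.443, 1.037, 1.442]
ft_force: [0.3, 0.3, 0.4]
grip_width: 0.639
```

Run:
```python
from h import *
s=get_state();print(s["time"],s["position"],s["ft_force"]);
plan((.488,.2147,.115),108.5,6)
im,d=get_image("scene");im=im[:,:,::-1]
cv2.imwrite("pics/s3.png",cv2.resize(im[110:250,320:460],None,fx=4,fy=4,interpolation=cv2.INTER_CUBIC))
```

```text
2.625 [0.48911749 0.21302226 0.11706618] [0.33354992 0.3442282  0.36973494]
n 1 total rot [0.01 0.03 0.12] shift(tool0) [0.21 0.05 0.19]
  [ 0.01, 0.03, 0.12, 0.21, 0.05, 0.19, 6.00 ],
```

View pics/s3.png

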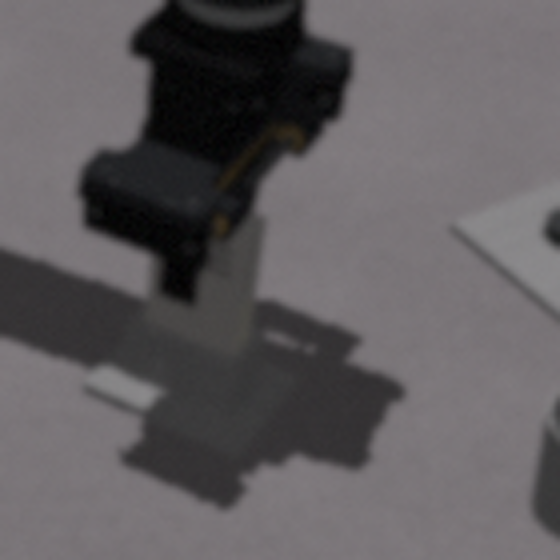

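Call:
jog_arm --pt "0 0 0 0.1 0.05 0.12 4"

```text
time: 2.8
position: [0.4883, 0.2139, 0.1159]
tool_rot: [-1.443, 1.037, 1.442]
ft_force: [-0.7, -0.1, -0.3]
grip_width: 0.533
```

Call:
jog_arm --pt "0 0 0 0 0 0 3.5"

```text
time: 2.92
position: [0.4877, 0.2139, 0.1152]
tool_rot: [-1.443, 1.038, 1.443]
ft_force: [-0.0, 0.2, -0.7]
grip_width: 0.451
```

Call:
jog_arm --pt "0 0 0 0 0 0 3"

```text
time: 3.05
position: [0.4877, 0.2137, 0.115]
tool_rot: [-1.443, 1.038, 1.443]
ft_force: [0.2, 0.2, 0.3]
grip_width: 0.379
```

Settled within 1 mm. Closing the gripper.

Call:
jog_arm --pt "0 0 0 0 0 0 2" --pt "0 0 0 0 0 0 1" --pt "0 0 0 0 0 0 1" --pt "0 0 0 0 0 0 1" --pt "0 0 0 0 0 0 1" --squeeze 60

```text
time: 3.68
position: [0.4876, 0.2136, 0.1148]
tool_rot: [-1.443, 1.039, 1.443]
ft_force: [-0.4, -0.2, 0.5]
grip_width: 0.273
```

Call:
jog_arm --pt "0 0 0 -0.5 0 0 1" --pt "0 0 0 -1 0 0 1" --pt "0 0 0 -2 0 0 1" --pt "0 0 0 -2 0 0 1" --pt "0 0 0 -2.5 0 0 1" --pt "0 0 0 -3 0 0 1" --pt "0 0 0 0 0 0 1" --pt "0 0 0 0 0 0 1"

```text
time: 4.68
position: [0.4871, 0.2134, 0.2241]
tool_rot: [-1.443, 1.039, 1.444]
ft_force: [0.2, -0.6, -2.6]
grip_width: 0.274
```

Run:
```python
from h import *
s=get_state();print(s["time"],s["position"],s["ft_force"],s["grip_width"]);
im,d=get_image("scene");im=im[:,:,::-1]
cv2.imwrite("pics/s4.png",cv2.resize(im[90:230,320:460],None,fx=4,fy=4,interpolation=cv2.INTER_CUBIC))
plan((.5328,-.0974,.220),98.4,1,n=10)
```

```text
4.675 [0.4871307  0.21338898 0.2241432 ] [ 0.20702924 -0.64017236 -2.60809934] 0.27401764657039884
n 10 total rot [10.11 -0.03 -0.11] shift(tool0) [  0.38   5.51 -30.92]
  [ 1.01, -0.00, -0.01, 0.04, 0.50, -3.10, 1.00 ],
  [ 1.01, -0.00, -0.01, 0.04, 0.44, -3.11, 1.00 ],
  [ 1.01, -0.00, -0.01, 0.04, 0.39, -3.12, 1.00 ],
  [ 1.01, -0.00, -0.01, 0.04, 0.33, -3.12, 1.00 ],
  [ 1.01, -0.00, -0.01, 0.04, 0.28, -3.13, 1.00 ],
  [ 1.01, -0.00, -0.01, 0.04, 0.22, -3.13, 1.00 ],
  [ 1.01, -0.00, -0.01, 0.04, 0.17, -3.14, 1.00 ],
  [ 1.01, -0.00, -0.01, 0.04, 0.11, -3.14, 1.00 ],
  [ 1.01, -0.00, -0.01, 0.04, 0.05, -3.14, 1.00 ],
  [ 1.01, -0.00, -0.01, 0.04, -0.00, -3.14, 1.00 ],
```

View pics/s4.png

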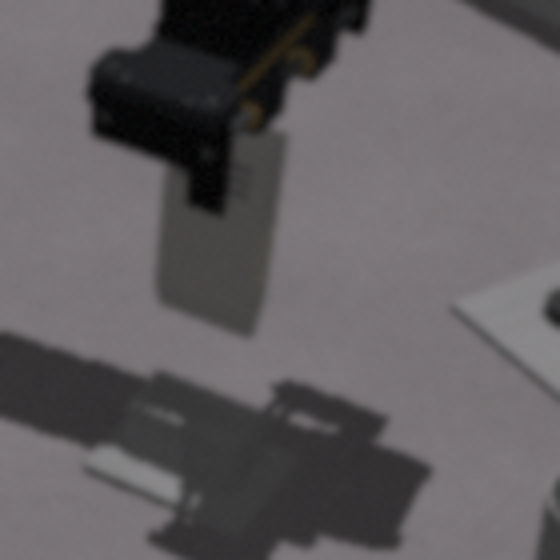

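The cassette is held upright, its foot at about (205,320) in the crop and clear of the stand. I'll carry it to the rack.

Call:
jog_arm --pt "1.01 0 0 0.04 0.5 -3.1 1" --pt "1.01 0 0 0.04 0.44 -3.11 1" --pt "1.01 0 0 0.04 0.39 -3.12 1" --pt "1.01 0 0 0.04 0.33 -3.12 1" --pt "1.01 0 0 0.04 0.28 -3.13 1" --pt "1.01 0 0 0.04 0.22 -3.13 1" --pt "1.01 0 0 0.04 0.17 -3.14 1" --pt "1.01 0 0 0.04 0.11 -3.14 1" --pt "1.01 0 0 0.04 0.05 -3.14 1" --pt "1.01 0 0 0.04 0 -3.14 1"

```text
time: 5.98
position: [0.5382, -0.0972, 0.2193]
tool_rot: [-1.315, 1.138, 1.318]
ft_force: [-0.2, -0.2, -2.0]
grip_width: 0.273
```

Call:
jog_arm --pt "0 0 0 0 0 0 1" --pt "0 0 0 0 0 0 1" --pt "0 0 0 0 0 0 1" --pt "0 0 0 0 0 0 1"

```text
time: 6.48
position: [0.5389, -0.0952, 0.2206]
tool_rot: [-1.317, 1.135, 1.318]
ft_force: [0.4, -0.1, -2.3]
grip_width: 0.271
```

Run:
```python
from h import *
s=get_state();print(s["time"],s["position"],s["ft_force"],s["torque"],s["grip_width"]);
for n in("scene","top"):
  im,d=get_image(n);im=im[:,:,::-1]
  c=im[180:330,200:350] if n=="scene" else im[170:320,320:470]
  cv2.imwrite(f"pics/{n}5.png",cv2.resize(c,None,fx=4,fy=4,interpolation=cv2.INTER_CUBIC))
plan((.5328,-.0974,.220),98.4,1,n=1)
```

```text
6.475 [ 0.53890324 -0.0952422   0.22061951] [ 0.43390857 -0.12046884 -2.27336894] [0.06349915 0.03302348 0.02481205] 0.2708203302113696
n 1 total rot [0.06 0.01 0.01] shift(tool0) [ 0.08  0.63 -0.08]
  [ 0.06, 0.01, 0.01, 0.08, 0.63, -0.08, 1.00 ],
```

View pics/scene5.png

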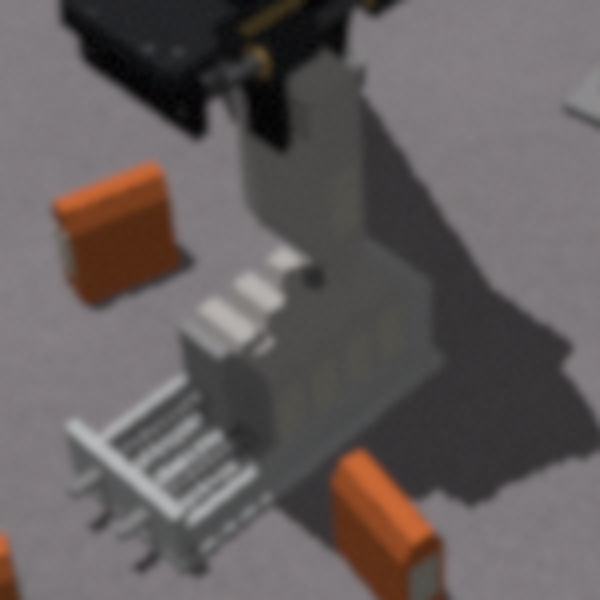

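View pics/top5.png

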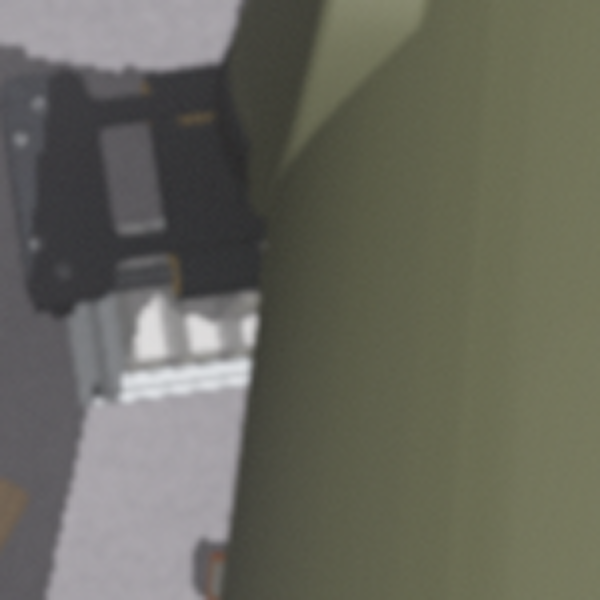

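The scene crop shows the foot at about (310,240), above and slightly outward in x from the groove beside the knob (315,275). The jig is 6 mm off in x, so I'll correct that and lower the cassette.

Call:
jog_arm --pt "0 0 0 0.5 0.6 -0.2 1" --pt "0 0 0 1 0 0 1" --pt "0 0 0 0 0 0 1" --pt "0 0 0 0 0 0 1"

```text
time: 7.08
position: [0.5333, -0.0991, 0.2057]
tool_rot: [-1.316, 1.136, 1.317]
ft_force: [0.0, 0.2, -2.2]
grip_width: 0.273
```

Call:
jog_arm --pt "0 0 0 0 0 0 1" --pt "0 0 0 0 0 0 1"

```text
time: 7.32
position: [0.5335, -0.0991, 0.206]
tool_rot: [-1.317, 1.136, 1.316]
ft_force: [0.2, 0.3, -2.0]
grip_width: 0.277
```

```bash
cat >> h.py <<'E'
def show(name,foot_from_tcp=.107):
    s=get_state();print(s["time"],s["position"].round(4),s["ft_force"].round(1),s["torque"].round(2),s["grip_width"])
    R=Ro.from_rotvec(s["tool_rot"]).as_matrix();p=s["position"]
    im,d=get_image("scene");im=im[:,:,::-1]
    F=5;a,b,c,e=(215,325,215,335)
    big=cv2.resize(im[a:b,c:e],None,fx=F,fy=F,interpolation=cv2.INTER_CUBIC)
    big=cv2.convertScaleAbs(big,alpha=1.4,beta=10)
    cv2.imwrite(f"pics/{name}_raw.png",big)
    def line(P,col):
        q=((proj("scene",P)-[c,a]+.5)*F).astype(np.int32); cv2.polylines(big,[q.reshape(-1,1,2)],True,col,1)
    f=p+R[:,0]*foot_from_tcp
    line([f+R[:,1]*i*.03+R[:,2]*j*.003 for i,j in((1,1),(1,-1),(-1,-1),(-1,1))],(0,0,255))
    f=f-R[:,0]*.022
    line([f+R[:,1]*i*.03+R[:,2]*j*.012 for i,j in((1,1),(1,-1),(-1,-1),(-1,1))],(0,0,255))
    th=np.radians(8.4);X=np.array([np.cos(th),np.sin(th)]);Y=np.array([-X[1],X[0]])
    for k in range(4):
        cc=np.array([.527,-.0619])+ (np.array([.5378,-.1331])-np.array([.527,-.0619]))*k/3
        line([np.r_[cc+i*X*.03+j*Y*.006,.078] for i,j in((1,1),(1,-1),(-1,-1),(-1,1))],(0,255,0))
    cv2.imwrite(f"pics/{name}.png",big)
E
python3 - <<'E'
from h import *
show("o6"); plan((.533,-.0985,.205),98.4,1,n=1)
E
```

```text
7.325 [ 0.5335 -0.0991  0.206 ] [ 0.2  0.3 -2. ] [ 0.06  0.04 -0.  ] 0.2765796732564227
n 1 total rot [ 0.01 -0.    0.02] shift(tool0) [0.09 0.03 0.07]
  [ 0.01, -0.00, 0.02, 0.09, 0.03, 0.07, 1.00 ],
```

View pics/o6.png

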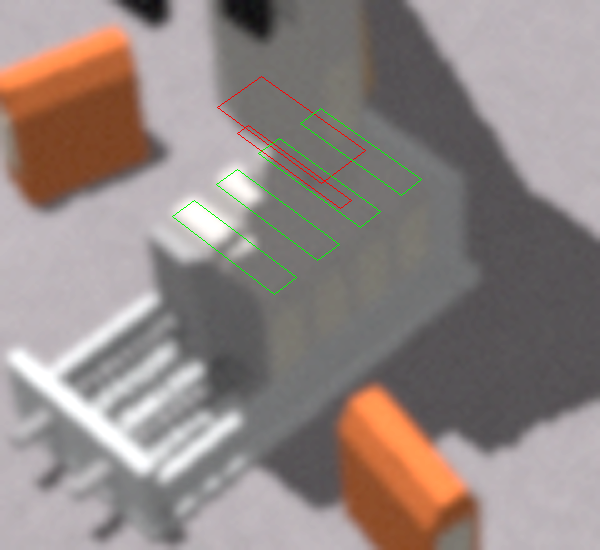

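View pics/o6_raw.png

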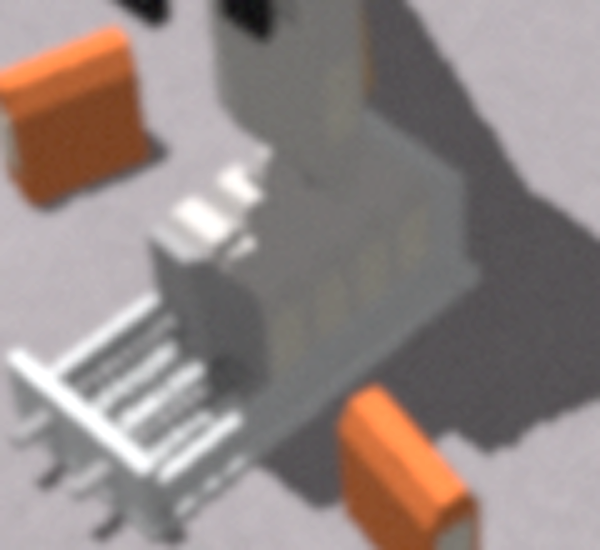

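Run:
```python
from h import *
r=cv2.imread("pics/o6_raw.png")[60:320,140:480]; o=cv2.imread("pics/o6.png")[60:320,140:480]
g=cv2.cvtColor(r,cv2.COLOR_BGR2GRAY).astype(float)
g=np.clip((g-70)/(140-70),0,1)*255
m=np.abs(o.astype(int)-r.astype(int)).max(2)>60
g3=np.dstack([g]*3).astype(np.uint8)
g4=g3.copy(); g4[m]=o[m]
cv2.imwrite("pics/c6.png",np.vstack([g3,g4]))
```

```text
(no output)
```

View pics/c6.png

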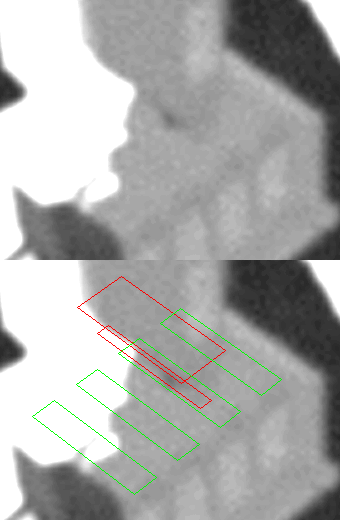

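The knob shows at (170,120) in the contrast crop, which matches the index prediction. The foot overlay lies over the groove on the follower side. I'll start easing it down.

Call:
jog_arm --pt "0 0 0 1 0.03 0.05 1" --pt "0 0 0 0.9 0 0 1" --pt "0 0 0 0.3 0 0 1" --pt "0 0 0 0.3 0 0 1" --pt "0 0 0 0 0 0 1" --pt "0 0 0 0 0 0 1"

```text
time: 8.12
position: [0.5331, -0.0987, 0.181]
tool_rot: [-1.317, 1.136, 1.316]
ft_force: [-0.2, -0.0, -1.6]
grip_width: 0.269
```

Run:
```python
from h import *
show("o7")
```

```text
8.125 [ 0.5331 -0.0987  0.181 ] [-0.2 -0.  -1.6] [ 0.08  0.02 -0.  ] 0.26917669476670936
```

View pics/o7_raw.png

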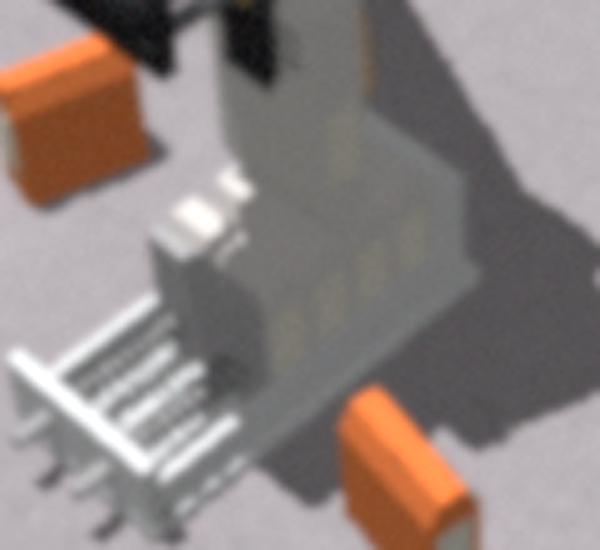

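No contact yet and the foot is inside the groove. I'll go down in small steps, drifting with the wedge.

Call:
jog_arm --pt "0 0 0 0.15 0 0 1" --pt "0 0 0 0.15 0 -0.03 1" --pt "0 0 0 0.1 0 -0.05 1" --pt "0 0 0 0 0 0 1"

```text
time: 8.68
position: [0.5338, -0.0991, 0.1775]
tool_rot: [-1.317, 1.134, 1.315]
ft_force: [0.9, 2.2, 4.9]
grip_width: 0.273
```

Call:
jog_arm --pt "0 0 0 0.15 0 -0.07 1" --pt "0 0 0 0.15 0 -0.07 1" --pt "0 0 0 0 0 0 1"

```text
time: 9.05
position: [0.5338, -0.1004, 0.1741]
tool_rot: [-1.317, 1.135, 1.316]
ft_force: [0.6, 2.2, 4.8]
grip_width: 0.275
```

Call:
jog_arm --pt "0 0 0 0.2 0 -0.09 1" --pt "0 0 0 0.2 0 -0.08 1" --pt "0 0 0 0 0 0 1"

```text
time: 9.43
position: [0.5337, -0.102, 0.1698]
tool_rot: [-1.316, 1.135, 1.317]
ft_force: [1.3, 1.7, 2.1]
grip_width: 0.272
```

Call:
jog_arm --pt "0 0 0 0.2 0 -0.08 1" --pt "0 0 0 0.2 0 -0.08 1" --pt "0 0 0 0.2 0 -0.08 1" --pt "0 0 0 0 0 0 1"

```text
time: 9.93
position: [0.5334, -0.104, 0.163]
tool_rot: [-1.315, 1.136, 1.318]
ft_force: [0.1, 5.0, 1.1]
grip_width: 0.27
```

Run:
```python
from h import *
show("o8")
```

```text
9.925 [ 0.5334 -0.104   0.163 ] [0.1 5.  1.1] [ 1.6  -0.01 -0.01] 0.2702281555758669
```

View pics/o8_raw.png

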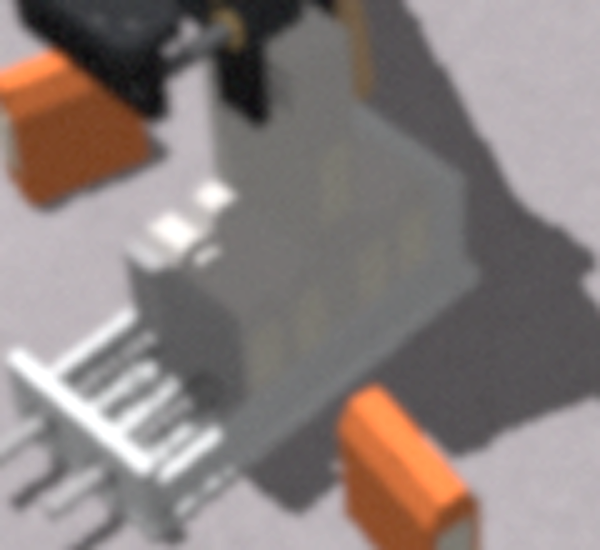

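The row has opened: the two follower-side cassettes slid along and the gap is visible at about (370,270)–(320,300). Forces are low, so I'll go on.

Call:
jog_arm --pt "0 0 0 0.2 0 -0.11 1" --pt "0 0 0 0.2 0 -0.1 1" --pt "0 0 0 0.2 0 -0.09 1" --pt "0 0 0 0 0 0 1"

```text
time: 10.48
position: [0.5337, -0.1065, 0.1569]
tool_rot: [-1.315, 1.136, 1.319]
ft_force: [-1.5, 6.7, 1.2]
grip_width: 0.268
```

Call:
jog_arm --pt "0 0 0 0.2 0 -0.09 1" --pt "0 0 0 0.2 0 -0.09 1" --pt "0 0 0 0.2 0 -0.09 1" --pt "0 0 0 0 0 0 1"

```text
time: 10.98
position: [0.534, -0.1089, 0.1509]
tool_rot: [-1.315, 1.135, 1.32]
ft_force: [-0.8, 6.0, 2.1]
grip_width: 0.27
```

Call:
jog_arm --pt "0 0 0 0.15 0 -0.1 1" --pt "0 0 0 0.15 0 -0.07 1" --pt "0 0 0 0.2 0 0 1" --pt "0 0 0 0 0 0 1"

```text
time: 11.48
position: [0.5336, -0.1107, 0.1451]
tool_rot: [-1.314, 1.137, 1.321]
ft_force: [-0.3, 6.0, -2.2]
grip_width: 0.273
```

Run:
```python
from h import *
show("o9")
```

```text
11.475 [ 0.5336 -0.1107  0.1451] [-0.3  6.  -2.2] [ 1.74  0.06 -0.02] 0.27277327430248244
```

View pics/o9_raw.png

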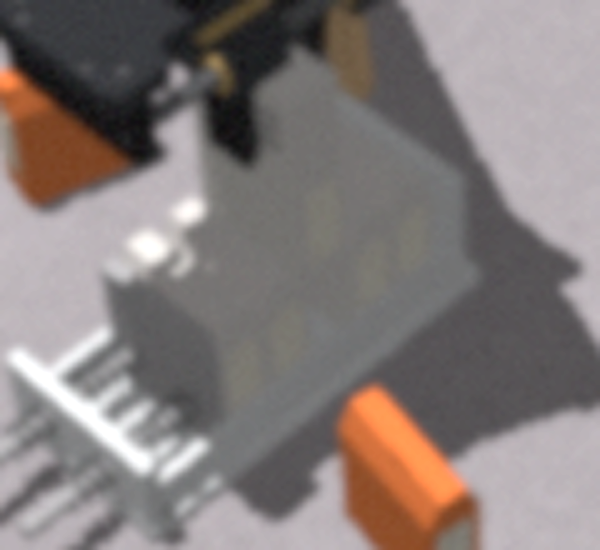

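Call:
jog_arm --pt "0 0 0 0.3 -0.06 0 1" --pt "0 0 0 0.4 0 0 1" --pt "0 0 0 0.4 0 0 1" --pt "0 0 0 0.4 0 0 1" --pt "0 0 0 0 0 0 1"

```text
time: 12.15
position: [0.5338, -0.1107, 0.1297]
tool_rot: [-1.314, 1.137, 1.321]
ft_force: [-0.2, 6.0, -2.4]
grip_width: 0.273
```

Call:
jog_arm --pt "0 0 0 0.4 0 0 1" --pt "0 0 0 0.4 0 0 1" --pt "0 0 0 0.2 0 0 1" --pt "0 0 0 0 0 0 1"

```text
time: 12.65
position: [0.5339, -0.1107, 0.1199]
tool_rot: [-1.314, 1.137, 1.321]
ft_force: [-1.2, 6.2, -2.1]
grip_width: 0.27
```

Call:
jog_arm --pt "0 0 0 0.15 0 0 1" --pt "0 0 0 0.15 0 0 1" --pt "0 0 0 0 0 0 1"

```text
time: 13.02
position: [0.534, -0.1107, 0.117]
tool_rot: [-1.314, 1.137, 1.321]
ft_force: [-0.6, 5.9, -1.5]
grip_width: 0.273
```

Call:
jog_arm --pt "0 0 0 0.1 0 0 1" --pt "0 0 0 0 0 0 1"

```text
time: 13.28
position: [0.534, -0.1107, 0.1161]
tool_rot: [-1.314, 1.137, 1.321]
ft_force: [-0.9, 5.8, -3.1]
grip_width: 0.271
```

Call:
jog_arm --pt "0 0 0 0.1 0 0 1" --pt "0 0 0 0 0 0 1"

```text
time: 13.52
position: [0.534, -0.1107, 0.1151]
tool_rot: [-1.314, 1.137, 1.321]
ft_force: [-0.2, 5.3, -1.9]
grip_width: 0.272
```

Call:
jog_arm --pt "0 0 0 0.05 0 0.05 1" --pt "0 0 0 0 0 0 1"

```text
time: 13.78
position: [0.534, -0.1106, 0.1147]
tool_rot: [-1.314, 1.137, 1.32]
ft_force: [-0.9, 5.3, -1.4]
grip_width: 0.269
```

Call:
jog_arm --pt "0 0 0 0.05 0 0 1" --pt "0 0 0 0 0 0 1"

```text
time: 14.02
position: [0.534, -0.1106, 0.1142]
tool_rot: [-1.314, 1.137, 1.32]
ft_force: [-1.1, 6.4, -1.5]
grip_width: 0.273
```

Call:
jog_arm --pt "0 0 0 0.05 0 0 1" --pt "0 0 0 0 0 0 1"

```text
time: 14.28
position: [0.534, -0.1106, 0.1139]
tool_rot: [-1.314, 1.137, 1.32]
ft_force: [-1.1, 5.5, -0.1]
grip_width: 0.272
```

Call:
jog_arm --pt "0 0 0 0.05 0 0 1" --pt "0 0 0 0 0 0 1"

```text
time: 14.52
position: [0.534, -0.1107, 0.1139]
tool_rot: [-1.314, 1.137, 1.32]
ft_force: [-3.0, 5.3, 4.1]
grip_width: 0.27
```

Call:
jog_arm --pt "0 0 0 0.05 0 0 1" --pt "0 0 0 0 0 0 1"

```text
time: 14.78
position: [0.5341, -0.1107, 0.1138]
tool_rot: [-1.314, 1.137, 1.32]
ft_force: [-3.9, 6.1, 5.7]
grip_width: 0.273
```

Call:
jog_arm --pt "0 0 0 0.07 0 0 1" --pt "0 0 0 0 0 0 1"

```text
time: 15.02
position: [0.5343, -0.1107, 0.1138]
tool_rot: [-1.314, 1.137, 1.32]
ft_force: [-4.3, 5.8, 8.9]
grip_width: 0.274
```

Call:
jog_arm --pt "0 0 0 0.05 0 0 1" --pt "0 0 0 0 0 0 1"

```text
time: 15.28
position: [0.5345, -0.1108, 0.1138]
tool_rot: [-1.314, 1.136, 1.319]
ft_force: [-4.2, 6.0, 12.4]
grip_width: 0.274
```

Call:
jog_arm --pt "0 0 0 0.05 0 0 1" --pt "0 0 0 0 0 0 1"

```text
time: 15.52
position: [0.5348, -0.1108, 0.1138]
tool_rot: [-1.314, 1.136, 1.319]
ft_force: [-5.7, 5.5, 14.8]
grip_width: 0.271
```

Call:
jog_arm --pt "0 0 0 0 0 0 1" --pt "0 0 0 0 0 0 1"

```text
time: 15.78
position: [0.5347, -0.1108, 0.1137]
tool_rot: [-1.314, 1.136, 1.319]
ft_force: [-5.9, 6.2, 13.8]
grip_width: 0.269
```

Run:
```python
from h import *
show("o10")
```

```text
15.775 [ 0.5347 -0.1108  0.1137] [-5.9  6.2 13.8] [ 1.73  1.4  -0.04] 0.269195749878029
```

View pics/o10_raw.png

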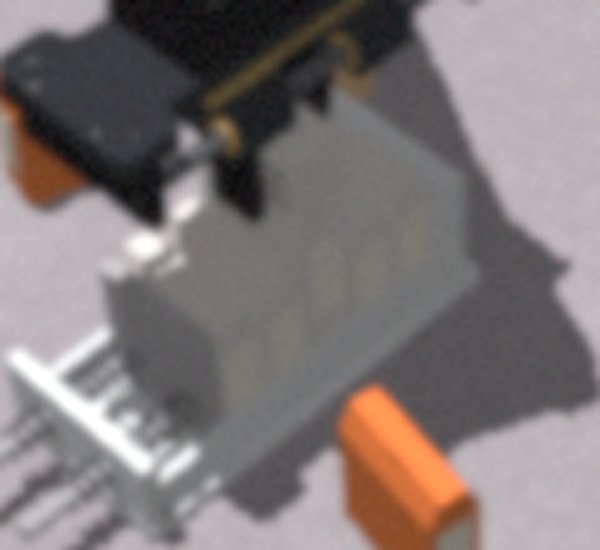

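The force is about 14–16 N on the floor with the row upright. I'll ease off the push and release.

Call:
jog_arm --pt "0 0 0 -0.15 0 0.05 1" --pt "0 0 0 -0.05 0 0.05 1" --pt "0 0 0 0 0 0 1"

```text
time: 16.2
position: [0.5346, -0.1103, 0.1139]
tool_rot: [-1.315, 1.137, 1.318]
ft_force: [-1.4, 5.1, -0.8]
grip_width: 0.274
```

Call:
jog_arm --pt "0 0 0 0 0 0 3" --pt "0 0 0 0 0 0 4" --pt "0 0 0 0 0 0 4.5" --pt "0 0 0 0 0 0 4.5" --squeeze 5

```text
time: 16.7
position: [0.5354, -0.1115, 0.1147]
tool_rot: [-1.317, 1.137, 1.315]
ft_force: [0.1, 0.5, -0.1]
grip_width: 0.504
```

Run:
```python
from h import *
show("o11")
```

```text
16.7 [ 0.5354 -0.1115  0.1147] [ 0.1  0.5 -0.1] [ 0.03  0.01 -0.04] 0.5043597578622151
```

View pics/o11_raw.png

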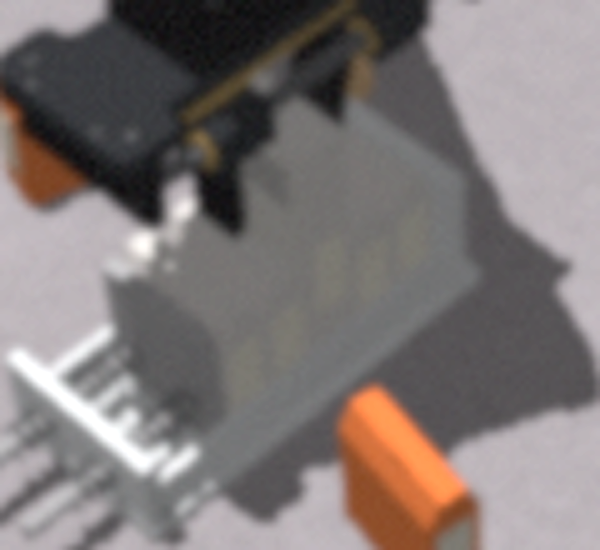

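The fingers are open and the forces are zero, with the cassette standing. I'll retract straight up and then move aside for a check.

Call:
jog_arm --pt "0 0 0 -1 0 0 4.5" --pt "0 0 0 -2 0 0 4.5" --pt "0 0 0 -3 0 0 4.5" --pt "0 0 0 -4 0 0 4.5" --pt "0 0 0 -4 0 0 4.5" --pt "0 0 0 -3 0 0 4.5" --pt "0 0 0 0 0 3 4.5" --pt "0 0 0 0 0 5 4.5" --pt "0 0 0 0 0 5 4.5" --pt "0 0 0 0 0 5 4.5"

```text
time: 18.0
position: [0.5088, 0.0686, 0.2856]
tool_rot: [-1.317, 1.135, 1.315]
ft_force: [0.2, 0.4, -0.7]
grip_width: 0.518
```

Call:
jog_arm --pt "0 0 0 0 0 5 4.5" --pt "0 0 0 0 0 5 4.5" --pt "0 0 0 0 0 5 4.5" --pt "0 0 0 0 0 5 4.5" --pt "0 0 0 0 0 3 4.5" --pt "0 0 0 0 0 0 4.5" --pt "0 0 0 0 0 0 4.5"

```text
time: 18.88
position: [0.4759, 0.2938, 0.285]
tool_rot: [-1.317, 1.137, 1.315]
ft_force: [-0.7, -0.6, 0.2]
grip_width: 0.519
```

Run:
```python
from h import *
show("o12")
im,d=get_image("top"); cv2.imwrite("pics/t12.png",cv2.resize(im[150:380,120:460,::-1],None,fx=2.3,fy=2.3,interpolation=cv2.INTER_CUBIC))
P=cloud("top",d);z=P[...,2]
v,u=np.mgrid[0:480,0:640]
m=(u>325)&(u<450)&(v>190)&(v<275)&(z>.12)&(z<.16)
if m.sum():
  p=P[m];print(m.sum(),cv2.minAreaRect(p[:,:2].astype(np.float32)*1000),np.median(p[:,2]))
im0=np.load("top_i.npy"); df=np.abs(im.astype(int)-im0).max(2)
print(df[125:165,130:170].max(),df[125:165,245:285].max(),df[285:370,270:330].max())
```

```text
18.875 [0.4759 0.2938 0.285 ] [-0.7 -0.6  0.2] [ 0.02 -0.01  0.03] 0.5186128452393296
591 ((535.24658203125, -109.14743041992188), (60.31390380859375, 24.846891403198242), 8.733916282653809) 0.13703334483687746
10 11 11
```

View pics/o12_raw.png

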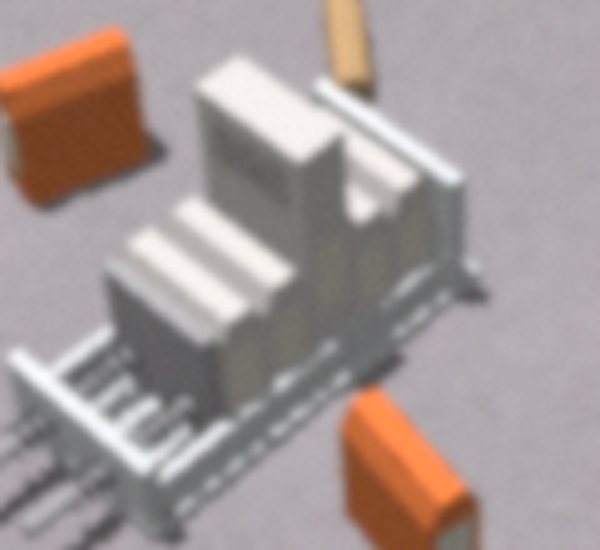

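View pics/t12.png

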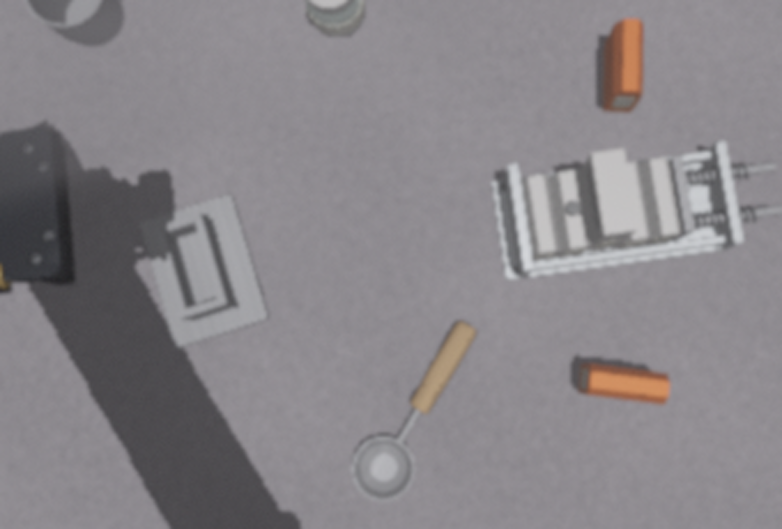

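The row is upright and closed up. The cassette sits right after the knob cassette on the follower side, at (620,190) in the top crop. Its top reads 0.137 m, against 0.138 m for fully home. I'll hand the job in.

```bash
python3 -c "
from bench import *
print(close_job())"
```

```text
the job is handed in; nothing more can be done
None
```

I filed the tall cassette beside the knob cassette, on its follower side, and handed the job in at about 19 s of the 64 s allowed.

- **Placing:** I lowered the foot into the groove while drifting about 12 mm towards the follower. Readings taken during the wedging showed no more than 7 N sideways and about 5 N vertically.
- **Firm push:** I pressed it onto the rack floor at about 14–15 N on the wrist sensor. That is roughly 16 N net of the cassette's weight, and the sideways forces stayed around 6 N. I then eased off, opened the fingers and retracted.
- **Last checks:** The cassette is at (0.535, −0.109), within 1 mm of the target slot. Its top is at 0.137 m, against 0.138 m for fully home. All five cassettes look upright and closed up in the pictures.
- **Bystanders:** In the top view, the jar, beaker and scoop areas are unchanged from the start apart from image noise.

No check failed or disagreed beyond about 1 mm. The forces are spot readings at the end of each move, so I did not see any brief peaks in between.

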